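Lock the slicing board's swing fence with its thumbscrew

TASK

Lock the swing fence of the slicing board: take the red thumbscrew out of its wooden rest, put it down through the slot in the fence's foot, and swing the fence with it, pressing only lightly, until it drops through the slot of the spring plate underneath as well. Push it fully home, turn it about a quarter turn so that it is locked, and let go. Never press the spring plate right down to its stop or lean hard on it or the board (a push of about 5 N is plenty, 22 N is too much), and leave the tin, onion, lemon and cream mug where they are.

Things in the scene. Friction and masses are not known exactly. Their poses are not given: they have to be found in the camera images.
- screw_grip (a point): Centre of the red wing of the loose thumbscrew (about 100 g). The wing is 36 mm long (its x), 14 mm thick (its y), 34 mm tall (z, up): grip it across the thickness. The wing's top is 17 mm above this point. At the start the screw stands upright in its rest, at any yaw, this point 50 mm above the worktop.
- thumbscrew: The thumbscrew's frame, axes as screw_grip: origin at the underside of its round collar (36 mm across, 4 mm thick, its top 20 mm below screw_grip), 24 mm below screw_grip. Below the collar: a round shank 10 mm thick and 15 mm long, then at the end the steel cross bar.
- screw_tip (a point): Bottom centre of the thumbscrew's steel cross bar, 45 mm below screw_grip, same axes. The bar is 22 mm long (along x, parallel to the wing), 8 mm wide, 6 mm tall. It passes a slot only when lined up with it; once below both slots it is free to turn either way.
- screw_rest: Fixed dark wooden block 60 x 60 x 26 mm with a round hole 27 mm wide in which the thumbscrew stands at the start, its collar on the block's top; origin under its centre.
- slicing_board: Fixed pale wooden board, 200 (x) x 320 (y) mm, wood 24 mm high; origin on the worktop near its middle. On its -y half lies a steel spring plate, 147 x 70 mm, 6 mm thick, top at 32 mm, over a pocket 20 mm deep from that top. It gives way downward on springs.
- spring_plate (a joint): How far the spring plate is pressed down (m): 0 at rest, 0.012 at its hard stop. It yields from about 2 N and takes 0.8 N more per mm: about 10 N at 10 mm.
- board_pivot (a point): The upright hinge axis of the fence, at the height of the spring plate's top (32 mm).
- board_mid (a point): On the spring plate's top, 210 mm from board_pivot towards the board's -y. The plate's one slot, 12 mm wide and 26 mm long (long side pointing to the pivot), is also 210 mm from the pivot, but where along that arc is not measured: up to 23 mm (0.11 rad) to either side of this point. It can be glimpsed while the foot is off it, but must be felt for.
- fence_slot (a point): Centre of the slot in the fence's foot, on the foot's top face (39 mm above the worktop); turns with the fence. The slot goes through, 12 mm wide (fence x), 26 mm long (fence y, towards the pivot 210 mm away). Foot: 52 x 66 mm, 6 mm thick, 1 mm above the spring plate. With the screw home its collar lies on the foot: screw_grip 24 mm above this point, cross bar 2 mm clear below the plate.
- fence (a joint): Angle of the aluminium fence, rad: 0 with its slot over board_mid, negative with the foot nearer the robot; stiff (about 1 N at the foot), stops at -0.42 and 0.20, starts at -0.34 to -0.20. Its upright wall, 45 mm tall, ends 70 mm from the slot. With the screw's tip on the spring plate the cross bar is captive in the foot's slot, so the fence swings with the screw.
- soup_tin: Soup tin, 75 mm wide, 110 mm tall, loose bystander; origin under its centre.
- onion: Red onion, about 82 mm, loose bystander; origin under its centre.
- lemon: Yellow lemon, 78 x 55 mm, loose bystander; origin under its centre.
- mug_cream: Cream mug, 94 mm tall, loose bystander; origin under its centre.
Mind the look-alikes: they are no part of the job. Of the things that look like the thumbscrew, the smallest one is meant.

How it is judged (in metres and radians):
On the way, in this order (a step that is already met when the one before it is completed fails the run):
1. the thumbscrew's cross bar is through the fence's slot (its end below the foot's underside) (z of screw_tip in the frame of fence_slot below -0.0055 m and horizontal distance between screw_tip and fence_slot below 0.006 m).
2. the cross bar is through the spring plate as well, not yet turned (z of screw_tip in the frame of slicing_board below 0.0205 m and horizontal distance between screw_tip and fence_slot below 0.006 m and angle between the x axis of screw_tip and the y axis of fence_slot, either way round below 0.4 rad).
At the end, for the whole second after the job is handed in: The thumbscrew stands upright (within 7 degrees) through both slots, within 5 mm of the fence slot's centre, its collar on the fence's foot (within 3 mm), turned at least 50 degrees away from the slots' direction, released and at rest (z of screw_grip in the frame of fence_slot below 0.027 m and z of screw_tip in the frame of slicing_board below 0.021 m and horizontal distance between screw_tip and fence_slot below 0.005 m and angle between screw_grip's own z axis and vertical below 0.12 rad and angle between the x axis of screw_tip and the y axis of fence_slot, either way round above 0.87 rad and linear speed of thumbscrew below 0.02 m/s and contact force between the fingers and thumbscrew below 0.1 N); the robot touches nothing.
It fails at once if the spring plate is pressed down to its stop (11 mm or more) (value of joint spring_plate above 0.011 m).
It fails at once if the thumbscrew bears on the spring plate with more than 22 N (contact force between thumbscrew and spring_plate_c0 above 22 N or contact force between thumbscrew and spring_plate_c1 above 22 N or contact force between thumbscrew and spring_plate_c2 above 22 N or contact force between thumbscrew and spring_plate_c3 above 22 N).
It fails at once if the robot bears on the board with more than 22 N (contact force between any of the fingers, the arm and slicing_board above 22 N).
It fails at once if a bystander is moved by more than 25 mm (distance of any of soup_tin, onion, lemon, mug_cream from where it was at the start of the episode above 0.025 m).
It also fails if it takes over 58 s, if anything falls off the work surface, if the arm or the gripper's body presses on something with over 40 N, if the wrist force passes 120 N, or if a joint passes its speed limit or range.

ROBOT

A 6-joint arm with a two-finger parallel gripper is mounted at the origin on a cart in front of the work surface, level with it; the furniture and walls round the work are solid. World frame = base frame: x ahead of the robot, y to its left, z up, the work surface at z = 0. Lengths are in mm, angles in rad, forces in N, time in s.
With the tool pointing down it reaches from about 275 to 1000 mm from the base axis. Payload 8.4 kg.
Tool frame: the origin (TCP) lies on the centre line of the jaws, within the pads' length; the fingertips stand 14 mm ahead of it and the grasp point (between the pads) lies 5 mm behind it; z points along the fingers, y is the line along which they close (so a half turn about z gives the same grasp; the last joint's range is limited). The gripper opens to 85 mm and grips with 20 to 120 N. Pads are 22 mm wide; open, the fingers measure 114 mm over their backs; the gripper's body (76 mm by 85 mm) begins 54 mm behind the grasp point. The pads swing forward as they close: fully open they stand 13 mm farther back than shut.
Start: joints at [1.3, 0.353, 1.633, -0, 1.155, -0.002], TCP at [165.983, 602.559, 245.281] pointing down, gripper open.
Joint ranges: [-2.63, 2.63], [-0.92, 2.1], [0.06, 2.66], [-1.3, 4.44], [0, 2.69], [-3.02, 3.02]. Speed limits (rad/s): [2.22, 2.22, 2.79, 3.14, 3.14, 3.14].

INTERFACE

Orientations are given as [roll, pitch, yaw] about the fixed x, y, z axes, in that order (R = Rz(yaw) Ry(pitch) Rx(roll)).
In Python, from rig import r gives the robot as it stands.
- The arm moves only by the tool step_arm, never from a script. Its argument "plan" is text: rows parted by semicolons, each of 7 numbers parted by spaces: the turn, a rotation vector about the world's x, y, z in degrees, then the shift along the world's x, y, z in mm, then the closure in counts, from 0 (fully open) to 255 (shut). In form: rx ry rz x y z hand; .... A call has 1 to 8 rows; each row is the pose to reach, as a shift and turn from the pose commanded when the call began; what a row does not reach only later rows make up. A row lasts 1/10 s, in which the tool goes at most 50 mm and 8.59 degrees, less where a joint would pass 70% of its speed; a pose out of reach is approached as far as the arm can. A call with a gripper value outside its range is refused whole. The fingers move at their own pace and stop on an object; "force" is the grip in N (left out, the last holds). Time passes only in rows, so rows that repeat a pose let the fingers close. It gives the time, the measured TCP pose, the force, the opening and the grip force at its end, in the units of the state.
- r.sense(): the state, without advancing time (a new reading comes with each control period).
- r.grab_frame(name): name is "scene" or "top" or "wrist"; returns (picture, depth): 384x512x3 uint8, red, green, blue; 384x512 float32, mm along the optical axis (not along the pixel's ray), 0 where there is no reading.
- r.get_calibration(name): a dict with "K" (3x3 intrinsics, pixels), "world_from_camera" (4x4, takes a point from camera to world coordinates). Camera axes: x right, y down, z forward; pixel columns grow to the right and rows downward; lengths in mm; the calibration is good to about 2 mm. A picture is of the moment at which its call begins: read the wrist's pose just before it. get_calibration takes no time and is no camera call; for the wrist camera it gives the pose at the moment of the call.
- r.sign_off(): hands the job in; it is judged then, once.
The state is a dict: "clock": time; "qpos": joint angles; "qvel": joint speeds; "joint_efforts": joint torques, N m; "eef_pos": TCP position; "tcp_rot": TCP orientation; "contact_force": force on the tool from outside, world axes, zero at the start; "wrist_torque": the same for the moment, N m; "opening": opening from 0.0 (shut) to 1.0 (fully open); "grasp_force": force on a finger pad.
Only numpy, scipy, OpenCV 4.12 (cv2) and the standard library are available. Lean on these libraries where they do the work, as an engineer would, in place of code of your own. Each camera call takes 0.05 s, during which the arm holds its last target. There are 200 camera calls.

## Working session

There is one attempt and no reset: what is moved stays moved. The work goes in short steps, Python scripts to look and compute and a tool call to move; the robot and the scene stay as the last step left them, time stands still between calls to the robot, and variables do not carry over. Pictures are saved under pics/ and viewed, at most 10 in all, crops included, and the job is handed in when it is done.

Besides the shell and the picture viewer there is one more tool, called after "Emit:" as name(argument=value, ...) on one line, values as JSON. step_arm: Moves the arm, as the interface text tells. Its arguments: {"type":"object","properties":{"plan":{"type":"string"},"force":{"type":"number"}},"required":["plan"]}

```bash
mkdir -p pics; ls; cat > h.py <<'E'
from rig import r
import numpy as np, cv2
def grab(n):
    c=r.get_calibration(n); im,d=r.grab_frame(n); return im,d,np.array(c["K"]),np.array(c["world_from_camera"])
def pts(d,K,T):
    v,u=np.indices(d.shape); 
    P=np.stack([(u-K[0,2])/K[0,0]*d,(v-K[1,2])/K[1,1]*d,d],-1)
    return P@T[:3,:3].T+T[:3,3]
def ray(uv,K,T,z):
    q=T[:3,:3]@np.linalg.solve(K,np.array([uv[0],uv[1],1.])); t=(z-T[2,3])/q[2]; return T[:3,3]+t*q
def save(n,im): cv2.imwrite("pics/"+n,im[:,:,::-1])
E
python3 - <<'E'
from h import *
s=r.sense();print(s)
a=[]
for n in("scene","top"):
    im,d,K,T=grab(n); np.savez(n+".npz",im=im,d=d,K=K,T=T); save(n+"0.png",cv2.resize(im,(800,600))); print(n,K[0,0],T.round(2).tolist())
    P=pts(d,K,T); hsv=cv2.cvtColor(im,cv2.COLOR_RGB2HSV)
    m=(((hsv[...,0]<8)|(hsv[...,0]>172))&(hsv[...,1]>140)&(hsv[...,2]>60)).astype(np.uint8)
    N,L,S,C=cv2.connectedComponentsWithStats(m)
    for i in range(1,N):
        if S[i,4]>25: 
            q=P[(L==i)&(d>0)]; print(S[i],C[i].round(1),np.median(q,0).round(0),q[:,2].max().round(0))
E
```

```text
pics
{'clock': 0.0, 'qpos': array([ 1.29960807e+00,  3.53661497e-01,  1.63413585e+00,  1.83326609e-05,
        1.15516535e+00, -2.39200007e-03]), 'qvel': array([ 0.00128747, -0.00247684, -0.00087413,  0.00163824,  0.00020304,
       -0.00253559]), 'joint_efforts': array([-4.41734264e-04, -6.05259919e+01, -3.42072093e+01, -1.92462112e-04,
        9.37500241e-03,  3.32931097e-05]), 'eef_pos': array([165.85206911, 602.12918451, 244.55258147]), 'tcp_rot': array([-3.14022266e+00, -2.00387749e-05,  2.87278897e+00]), 'contact_force': array([ 0.34252601, -0.32466176,  0.48420245]), 'wrist_torque': array([-0.01372048,  0.00419717,  0.0218557 ]), 'grasp_force': 0.0, 'opening': 0.9971709012418998}
scene 417.5661271495783 [[0.88, -0.33, 0.34, 223.52], [-0.47, -0.62, 0.63, -747.01], [-0.0, -0.72, -0.7, 846.88], [0.0, 0.0, 0.0, 1.0]]
[331 196  12  10  58] [335.8 201.2] [ 736. -192.   87.] 100.0
[328 205  13  18 109] [333.6 213.7] [ 737. -192.   43.] 63.0
[212 252  22  29 455] [222.7 267.3] [ 410. -221.   60.] 83.0
[257 281  17  20 280] [264.5 290.7] [ 467. -312.   45.] 64.0
[208 287  25  28 548] [219.9 300.5] [ 369. -296.   61.] 83.0
top 409.0479536190699 [[0.04, -0.98, 0.21, 378.59], [-1.0, -0.04, 0.01, -45.51], [-0.01, -0.21, -0.98, 1023.5], [0.0, 0.0, 0.0, 1.0]]
[230 105  17  19 114] [237.1 113.7] [789.  24.  59.] 82.0
[242 115  12  12  53] [247.2 120.8] [770.  -1.  63.] 74.0
[360 238  19  16 204] [368.8 244.9] [ 474. -303.   40.] 66.0
[318 258  22  22 326] [328.7 269.2] [ 413. -205.   78.] 85.0
[350 277  25  21 386] [361.7 286.3] [ 378. -279.   75.] 85.0
```

View pics/top0.png

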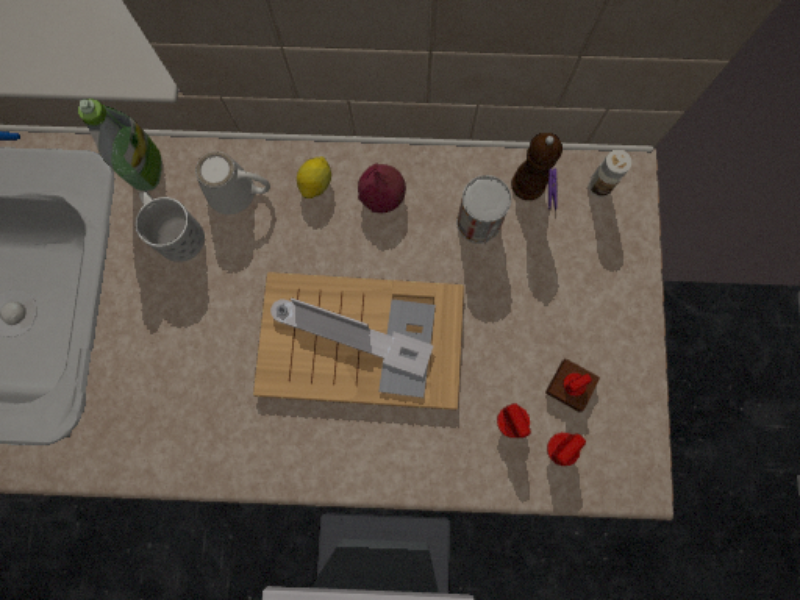

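View pics/scene0.png

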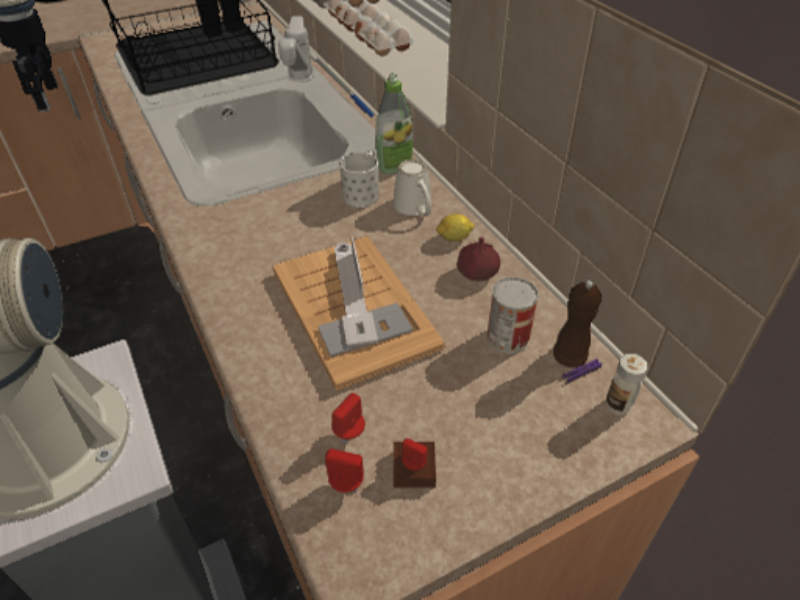

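The picture shows three red candidates in the 800-px top view. (576,382) stands in the dark block. (514,421) and (565,449) are larger and stand free. The smallest, the one in the block, is the one meant. I can also see the fence slot at about (409,352), the plate slot at about (414,327) and the pivot at about (283,311).

```bash
python3 - <<'E'
from h import *
a=np.load("top.npz"); im,d,K,T=[a[k] for k in("im","d","K","T")]
b=np.load("scene.npz")
c1=cv2.resize(im[225:305,300:400],(400,320),interpolation=cv2.INTER_CUBIC)
c2=cv2.resize(im[185:255,165:285],(600,350),interpolation=cv2.INTER_CUBIC)
c3=cv2.resize(b["im"][195:255,190:280],(600,400),interpolation=cv2.INTER_CUBIC)[:240]
o=np.zeros((600,800,3),np.uint8); o[:240,:400]=c1[:240]; o[:240,400:]=cv2.resize(c3,(400,160))[0:1]*0; o[:240,400:800]=cv2.resize(b["im"][195:249,190:280],(400,240)); o[245:595,:600]=c2; save("crop1.png",o)
hsv=cv2.cvtColor(im,cv2.COLOR_RGB2HSV);P=pts(d,K,T)
m=((hsv[...,0]<8)|(hsv[...,0]>172))&(hsv[...,1]>140)&(hsv[...,2]>60); m[:, :345]=0; m[:236]=0;m[262:]=0
for lo,hi in((58,75),(22,36)):
    q=P[m&(P[...,2]>lo)&(P[...,2]<hi)]
    if len(q)>5:
        (c,s,an)=cv2.minAreaRect(q[:,:2].astype(np.float32)); print(lo,len(q),np.median(q,0),c,s,an,q.min(0),q.max(0))
# board
for nm,uv,z in(("fslot",(262.4,226),39),("pslot",(265,209.3),32),("pivot",(180.5,198.5),60)):
    u,v=map(int,map(round,uv)); print(nm,ray(uv,K,T,z).round(1),P[v,u].round(1))
w=((hsv[...,1]>90)&(hsv[...,0]>8)&(hsv[...,0]<22)&(P[...,2]>15)&(P[...,2]<32)&(hsv[...,2]>100)).astype(np.uint8)
N,L,S,C=cv2.connectedComponentsWithStats(w); i=1+S[1:,4].argmax(); q=P[L==i]; print("board",cv2.minAreaRect(q[:,:2].astype(np.float32)),np.median(q[:,2]))
E
```

```text
58 88 [ 473.15661229 -303.40678195   62.9777814 ] (473.5852355957031, -303.42236328125) (13.67422866821289, 35.98096466064453) 31.780508041381836 [ 460.35671591 -320.7351065    58.0530827 ] [ 486.95956402 -287.90239533   66.37196355]
22 103 [ 476.09387859 -302.92564921   29.4690792 ] (474.3691711425781, -306.6361389160156) (36.45073318481445, 48.72427749633789) 7.67140007019043 [ 455.91778699 -330.61499293   22.75697108] [ 492.71067901 -280.05912633   35.43971385]
fslot [510.5 -48.5  39. ] [511.6 -47.5  30.5]
pslot [553.  -53.4  32. ] [557.3 -53.6  11.9]
pivot [566.9 150.9  60. ] [570.5 154.7  47.7]
board ((533.2736206054688, 32.378265380859375), (319.6801452636719, 200.1767120361328), 88.36925506591797) 24.402410132536374
```

View pics/crop1.png

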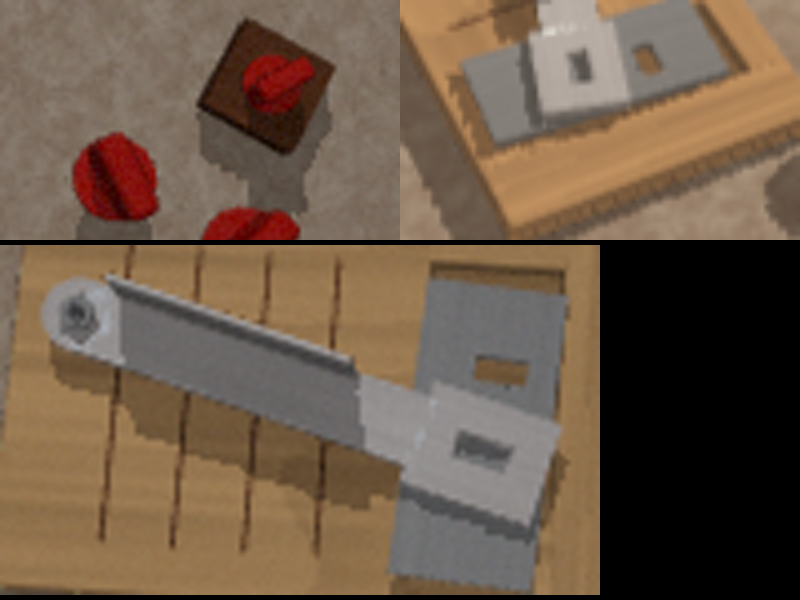

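The crop confirms it: the small screw stands in the block at crop pixel (280,80), while the look-alikes at (115,175) and (250,225) are larger and free-standing. The fence slot is at (483,450) and the plate slot at (501,371). Both come out about 210 mm from the pivot, which fits. Moving now.

Emit:
step_arm(plan="0 0 -8 25 -42 0 0;0 0 -16 50 -84 0 0;0 0 -24 75 -126 0 0;0 0 -32 100 -168 0 0;0 0 -40 125 -210 0 0;0 0 -43 150 -252 0 0;0 0 -43 175 -294 0 0;0 0 -43 200 -335 0 0", force=40)

```text
clock: 0.9
eef_pos: [366.4, 265.6, 245.2]
tcp_rot: [3.142, 0.0, 2.122]
contact_force: [1.4, 0.8, 0.6]
opening: 0.997
grasp_force: 0.0
```

Emit:
step_arm(plan="0 0 0 10 -49 0 80;0 0 0 20 -98 0 80;0 0 0 30 -147 0 80;0 0 0 40 -195 -5 80;0 0 0 50 -243 -10 80;0 0 0 60 -291 -15 80;0 0 0 70 -339 -20 80;0 0 0 80 -387 -25 80")

```text
clock: 1.7
eef_pos: [445.8, -121.6, 220.1]
tcp_rot: [3.141, 0.0, 2.122]
contact_force: [0.6, 0.4, 0.7]
opening: 0.688
grasp_force: 0.0
```

Emit:
step_arm(plan="0 0 0 7 -46 -10 80;0 0 0 14 -92 -30 80;0 0 0 21 -137 -50 80;0 0 0 27.5 -182 -70 80;0 0 0 27.5 -182 -70 80")

```text
clock: 2.2
eef_pos: [472.9, -305.5, 147.3]
tcp_rot: [-3.14, -0.001, 2.119]
contact_force: [-0.6, 1.6, -0.7]
opening: 0.687
grasp_force: 0.0
```

```bash
python3 - <<'E'
from h import *
print(r.sense()["eef_pos"],r.sense()["tcp_rot"],r.sense()["opening"])
im,d,K,T=grab("wrist"); save("w1.png",im); print(T.round(2))
hsv=cv2.cvtColor(im,cv2.COLOR_RGB2HSV);P=pts(d,K,T)
m=((hsv[...,0]<8)|(hsv[...,0]>172))&(hsv[...,1]>140)&(hsv[...,2]>50)
m&=np.hypot(P[...,0]-473,P[...,1]+303)<35
for lo,hi in((64,70),(40,70),(26,36)):
    q=P[m&(P[...,2]>lo)&(P[...,2]<hi)]
    if len(q)>5: print(lo,len(q),np.median(q,0).round(1),cv2.minAreaRect(q[:,:2].astype(np.float32)))
E
```

```text
[ 472.85119915 -305.48039033  147.34849405] [-3.13983558e+00 -1.43149347e-03  2.11911640e+00] 0.6872505356929319
[[ 8.5000e-01  4.9000e-01  1.6000e-01  4.3070e+02]
 [ 5.2000e-01 -8.1000e-01 -2.7000e-01 -2.3491e+02]
 [-0.0000e+00  3.2000e-01 -9.5000e-01  2.7553e+02]
 [ 0.0000e+00  0.0000e+00  0.0000e+00  1.0000e+00]]
64 8 [ 471.6 -308.9   64.3] ((469.996826171875, -304.8905944824219), (4.429382801055908, 16.21399688720703), 33.8538818359375)
40 824 [ 469.3 -301.4   62.2] ((471.39300537109375, -304.2431945800781), (14.521985054016113, 35.3055534362793), 33.38376998901367)
26 602 [ 469.2 -302.9   29.3] ((476.0010681152344, -307.77325439453125), (35.96414566040039, 46.352787017822266), 62.10423278808594)
```

View pics/w1.png

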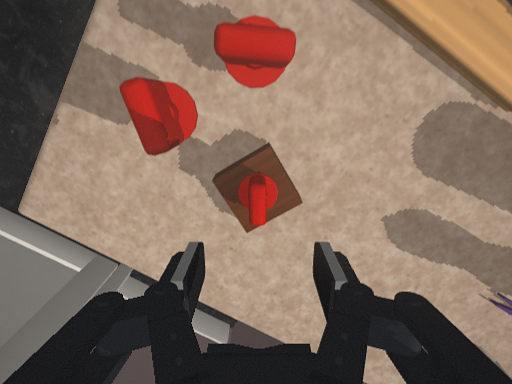

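The picture shows the small screw's wing at (258,200), upright between the jaws, whose midline is at about (259,280). The two big look-alikes are well clear at (255,50) and (160,115).

Emit:
step_arm(plan="0 0 1 -1 0 -30 80;0 0 1 -1 0 -60 80;0 0 1 -1 0 -85 80;0 0 1 -1 0 -90 80;0 0 1 -1 0 -90 80")

```text
clock: 2.75
eef_pos: [472.2, -300.4, 60.2]
tcp_rot: [-3.141, -0.001, 2.14]
contact_force: [-0.4, 0.2, 0.1]
opening: 0.684
grasp_force: 0.0
```

Emit:
step_arm(plan="0 0 0 0 0 -6 80;0 0 0 0 0 -12 80;0 0 0 0 0 -12 80")

```text
clock: 3.05
eef_pos: [472.5, -301.3, 48.4]
tcp_rot: [3.141, 0.0, 2.14]
contact_force: [-0.8, 0.2, -0.4]
opening: 0.684
grasp_force: 0.0
```

```bash
python3 - <<'E'
from h import *
s=r.sense();print(s["eef_pos"],s["contact_force"])
im,d,K,T=grab("wrist"); s=r.sense();print(s["eef_pos"],s["qvel"])
save("w2.png",im)
hsv=cv2.cvtColor(im,cv2.COLOR_RGB2HSV)
P=pts(d,K,T)
m=((hsv[...,0]<8)|(hsv[...,0]>172))&(hsv[...,1]>140)&(hsv[...,2]>50)&(np.hypot(P[...,0]-473,P[...,1]+303)<35)
q=P[m&(P[...,2]>55)]; print(len(q),np.median(q,0).round(1),cv2.minAreaRect(q[:,:2].astype(np.float32)))
E
```

```text
[ 472.52031019 -301.34060403   48.36269118] [-0.75603768  0.15859325 -0.38564377]
[ 472.53308527 -301.44131873   48.49761816] [-0.00107139 -0.00314951 -0.00221348  0.00067186  0.00400134 -0.00138386]
1985 [ 469.5 -301.7   62.3] ((471.10906982421875, -304.4135437011719), (13.977143287658691, 35.79214859008789), 31.69023895263672)
```

View pics/w2.png

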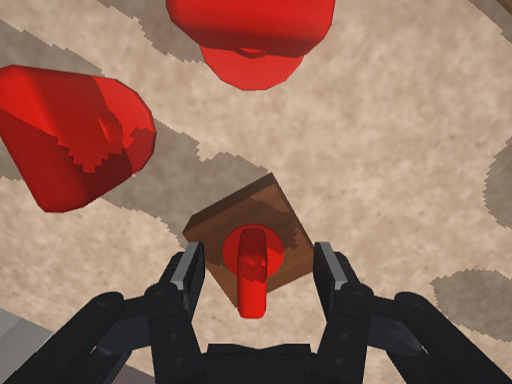

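The picture shows the wing between the pads at (252,270), with the pad midline at 259, so I shift about 2.5 mm and close.

Emit:
step_arm(plan="0 0 0 -1 -2.5 0 80;0 0 0 -1 -2.5 0 80;0 0 0 -1 -2.5 0 255;0 0 0 -1 -2.5 0 255;0 0 0 -1 -2.5 0 255;0 0 0 -1 -2.5 0 255;0 0 0 -1 -2.5 0 255;0 0 0 -1 -2.5 0 255", force=50)

```text
clock: 3.9
eef_pos: [471.6, -304.0, 48.4]
tcp_rot: [3.142, 0.0, 2.14]
contact_force: [-0.2, 0.3, 3.6]
opening: 0.152
grasp_force: 48.9
```

Emit:
step_arm(plan="0 0 0 0 0 15 255;0 0 0 0 0 35 255;0 0 0 0 0 75 255;0 0 0 0 0 75 255;0 0 0 0 0 75 255")

```text
clock: 4.4
eef_pos: [472.0, -304.3, 124.8]
tcp_rot: [3.141, 0.002, 2.14]
contact_force: [-0.6, 0.1, -1.2]
opening: 0.157
grasp_force: 48.7
```

```bash
python3 - <<'E'
from h import *
im,d,K,T=grab("wrist"); save("w3.png",im)
s=r.sense();print(s["eef_pos"],s["tcp_rot"],s["contact_force"],s["opening"])
hsv=cv2.cvtColor(im,cv2.COLOR_RGB2HSV)
P=pts(d,K,T)
m=((hsv[...,0]<8)|(hsv[...,0]>172))&(hsv[...,1]>140)&(hsv[...,2]>50)&(np.hypot(P[...,0]-473,P[...,1]+303)<35)
for lo,hi in((130,150),(98,112)):
    q=P[m&(P[...,2]>lo)&(P[...,2]<hi)]
    if len(q):print(lo,len(q),np.median(q,0).round(1),q[:,2].max(),cv2.minAreaRect(q[:,:2].astype(np.float32)))
E
```

```text
[ 471.33965909 -303.84319776  123.65783573] [3.14143546e+00 3.92093310e-04 2.13980581e+00] [ 0.60005286 -0.14175252 -1.11483953] 0.157632329907335
130 1981 [ 470.7 -301.   138.7] 143.31595948477087 ((472.58087158203125, -303.9398498535156), (13.691904067993164, 35.56953811645508), 33.157588958740234)
98 491 [ 463.6 -291.6  105.7] 111.93406352826361 ((467.2764587402344, -295.8063049316406), (34.69196701049805, 15.477691650390625), 32.46991729736328)
```

View pics/w3.png

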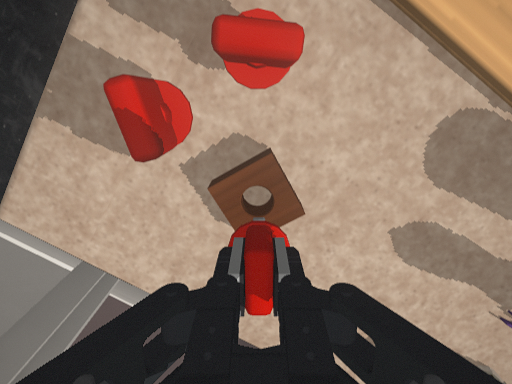

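The picture shows the screw gripped upright at (260,265) and the rest's hole empty at (257,198). Next I go to a hover over the fence slot.

Emit:
step_arm(plan="0 0 -7 6 37 10 255;0 0 -14 12 74 10 255;0 0 -21 18 111 10 255;0 0 -28 24 148 10 255;0 0 -35 30 185 10 255;0 0 -42 36 222 10 255;0 0 -49 39 257 10 255;0 0 -49 39 257 10 255")

```text
clock: 5.25
eef_pos: [509.7, -43.5, 132.1]
tcp_rot: [-3.139, -0.0, 1.283]
contact_force: [0.1, -0.2, -1.9]
opening: 0.158
grasp_force: 48.8
```

```bash
python3 - <<'E'
from h import *
r.grab_frame("wrist")
im,d,K,T=grab("wrist"); save("w4.png",im)
s=r.sense();print(s["eef_pos"],s["tcp_rot"],s["contact_force"]);np.savez("w4.npz",im=im,d=d,K=K,T=T)
im,d,K,T=grab("top"); np.savez("t4.npz",im=im,d=d,K=K,T=T)
E
```

```text
[509.68593696 -46.23998775 132.31350028] [-3.13953715e+00  6.06212851e-04  1.28803132e+00] [ 0.03644902  0.51751443 -1.16742847]
```

View pics/w4.png

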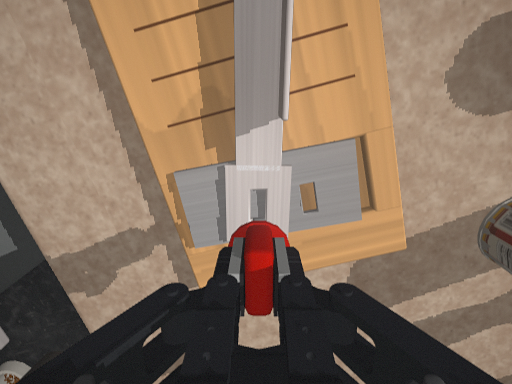

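The picture shows the fence slot at (259,204), just above the held screw's collar. The plate slot is at (309,197) to its right, and the slot and wing are nearly parallel in view.

```bash
python3 - <<'E'
from h import *
a=np.load("w4.npz"); im,d,K,T=[a[k] for k in("im","d","K","T")]
P=pts(d,K,T); print(T[:3,3])
print("foot z",np.median(P[175:185,235:280,2]),"plate z",np.median(P[170:230,195:220,2]))
def slot(box,zt,name):
    u0,u1,v0,v1=box
    z=np.median(P[175:185,235:280,2]) if name=="f" else np.median(P[170:230,195:220,2])
    m=np.zeros(d.shape,np.uint8); m[v0:v1,u0:u1]=(P[v0:v1,u0:u1,2]<z-3); 
    N,L,S,C=cv2.connectedComponentsWithStats(m); i=1+S[1:,4].argmax(); print(S[i])
    v,u=np.nonzero(L==i); q=np.array([ray((x,y),K,T,zt)[:2] for x,y in zip(u,v)]).astype(np.float32)
    print(name,cv2.minAreaRect(q))
    return q
slot((240,282,180,225),39,"f"); slot((292,328,172,222),32,"p")
g=cv2.cvtColor(im,cv2.COLOR_RGB2GRAY); print(g[180:226:2,244:276:2])
E
```

```text
[532.77289418  34.12712608 260.2204148 ]
foot z 38.438751253050654 plate z 31.332082998010662
[250 189  15  29 404]
f ((508.10577392578125, -44.2705078125), (24.20387840270996, 11.538420677185059), 73.80142211914062)
[299 182  18  30 393]
p ((549.6244506835938, -52.79091262817383), (24.868377685546875, 11.557014465332031), 84.60040283203125)
[[192 195 192 194 191 196 192 187 190 194 192 191 187 193 193 189]
 [191 194 190 193 191 198 189 187 189 193 190 191 189 194 192 190]
 [191 194 190 193 190 197 190 187 188 195 191 191 189 195 193 188]
 [191 193 190 194 190 198 188 187 189 194 189 191 188 193 191 190]
 [191 192 192 190 182 183 176 170 168 172 165 161 187 193 192 191]
 [191 193 194 158 145 126 115 115 114 113 115 124 188 193 192 189]
 [191 190 194 168 153 153 112 110 111 111 109 124 188 193 191 191]
 [192 192 197 170 148 148 137 109 110 109 109 122 189 193 191 190]
 [192 192 198 171 145 146 149 108 108 111 110 121 189 193 191 190]
 [190 192 198 170 146 147 150 108 109 111 110 120 189 193 190 190]
 [188 191 199 170 147 149 152 109 110 110 107 121 188 193 189 190]
 [190 190 201 171 147 148 150 107 107 108 105 120 190 193 188 191]
 [188 191 200 170 144 146 148 109 111 107 109 121 188 193 188 192]
 [190 190 200 173 147 145 148 107 107 110 107 117 188 191 188 191]
 [189 191 205 173 145 146 147 107 107 107 104 117 189 191 188 192]
 [189 188 205 173 144 145 147 108 108 108 104 122 188 192 186 191]
 [188 190 204 173 144 147 148 108 108 109 104 124 189 190 186 193]
 [187 189 206 170 146 148 147 108 106 108 105 126 190 190 186 190]
 [187 189 206 170 143 144 146 109 105 104 103 129 188 191 186 190]
 [188 188 206 168 135  92  96  99 102 105 116 132 187 190 186 192]
 [186 189 208 230 143  92 103 107 110 111 108 130 192 191 185 192]
 [192 156 141  49  57  61  63  64  64  64  66  62  96 150 187 193]
 [ 89  48  65  80  85  73  75  77  80  79  83  86  83  68  75 151]]
```

```bash
python3 - <<'E'
from h import *
a=np.load("w4.npz"); im,d,K,T=[a[k] for k in("im","d","K","T")]
P=pts(d,K,T); hsv=cv2.cvtColor(im,cv2.COLOR_RGB2HSV)
m=((hsv[...,0]<8)|(hsv[...,0]>172))&(hsv[...,1]>140)&(hsv[...,2]>40)&(d>0)&(P[...,2]>80)
for lo,hi in((138,160),(105,118)):
    k=m&(P[...,2]>lo)&(P[...,2]<hi); q=P[k]; v,u=np.nonzero(k)
    print(lo,len(q),q[:,2].max().round(1),np.median(q[:,2]),cv2.minAreaRect(q[:,:2].astype(np.float32)),u.min(),u.max(),v.min(),v.max())
# wing axis cross position in columns
for v in (240,260,280,300):
    u=np.nonzero(m[v]&(P[v,:,2]>138))[0]; print(v,u.min(),u.max(),P[v,(u.min()+u.max())//2].round(1))
s=r.sense(); print(s["eef_pos"],s["tcp_rot"])
E
```

```text
138 1974 148.5 146.08600431123955 ((509.4732971191406, -44.935462951660156), (35.53262710571289, 13.998889923095703), 73.27084350585938) 244 274 242 314
105 433 118.0 113.08730728471983 ((512.1641845703125, -35.60129165649414), (14.923202514648438, 34.58999252319336), 73.20338439941406) 228 289 221 245Traceback (most recent call last):
  File "<stdin>", line 10, in <module>
    return umr_minimum(a, axis, None, out, keepdims, initial, where)
ValueError: zero-size array to reduction operation minimum which has no identity
```

Emit:
step_arm(plan="0 0 0.5 -1.5 0.7 -20 255;0 0 0.5 -1.5 0.7 -36 255;0 0 0.5 -1.5 0.7 -44 255;0 0 0.5 -1.5 0.7 -44 255;0 0 0.5 -1.5 0.7 -44 255")

```text
clock: 5.9
eef_pos: [509.1, -46.8, 89.4]
tcp_rot: [-3.141, 0.0, 1.293]
contact_force: [-0.4, -0.7, -0.8]
opening: 0.157
grasp_force: 48.8
```

Emit:
step_arm(plan="0 0 0 0 0 -2 255;0 0 0 0 0 -4 255;0 0 0 0 0 -6 255;0 0 0 0 0 -7 255")

```text
clock: 6.3
eef_pos: [509.0, -46.2, 82.3]
tcp_rot: [3.141, -0.0, 1.293]
contact_force: [-0.1, 0.3, -2.3]
opening: 0.153
grasp_force: 48.8
```

Emit:
step_arm(plan="0 0 0 -0.6 0.2 0 255;0 0 0 -0.6 0.2 -1 255;0 0 0 -0.6 0.2 -2 255;0 0 0 -0.6 0.2 -3 255")

```text
clock: 6.7
eef_pos: [508.4, -46.0, 79.2]
tcp_rot: [3.142, -0.0, 1.293]
contact_force: [0.4, 0.0, 0.3]
opening: 0.158
grasp_force: 48.8
```

Emit:
step_arm(plan="0 0 0 0 0 -1 255;0 0 0 0 0 -2 255;0 0 0 0 0 -2 255")

```text
clock: 7.0
eef_pos: [508.3, -46.0, 77.1]
tcp_rot: [-3.141, 0.0, 1.293]
contact_force: [-0.3, -0.2, -1.6]
opening: 0.158
grasp_force: 48.8
```

Emit:
step_arm(plan="0 0 0 0 0 -1 255;0 0 0 0 0 -2 255;0 0 0 0 0 -2 255")

```text
clock: 7.3
eef_pos: [508.4, -46.0, 75.3]
tcp_rot: [3.142, -0.0, 1.293]
contact_force: [-0.3, 0.5, 0.7]
opening: 0.154
grasp_force: 49.0
```

Emit:
step_arm(plan="0 0 0 0 0 -0.7 255;0 0 0 0 0 -1.4 255;0 0 0 0 0 -1.4 255")

```text
clock: 7.6
eef_pos: [508.5, -46.1, 73.9]
tcp_rot: [3.141, -0.0, 1.293]
contact_force: [-0.3, 0.1, 2.4]
opening: 0.152
grasp_force: 49.2
```

Tip is resting lightly on the spring plate. Now swinging about the pivot.

Emit:
step_arm(plan="0 0 1 3.5 -1 0 255;0 0 2 7.1 -1.9 0 255;0 0 3 10.6 -2.7 0 255;0 0 4 14.2 -3.5 0 255;0 0 5 17.8 -4.3 0 255;0 0 6 21.4 -4.9 0 255;0 0 7 25 -5.5 0 255;0 0 7 25 -5.5 0 255")

```text
clock: 8.4
eef_pos: [534.3, -51.7, 74.0]
tcp_rot: [3.14, -0.0, 1.416]
contact_force: [0.7, -0.5, 2.0]
opening: 0.15
grasp_force: 49.3
```

Emit:
step_arm(plan="0 0 1 3.6 -0.6 0 255;0 0 2 7.3 -1.1 0 255;0 0 3 10.9 -1.5 0 255;0 0 3 10.9 -1.5 0 255")

```text
clock: 8.8
eef_pos: [545.1, -53.1, 74.0]
tcp_rot: [3.141, 0.0, 1.469]
contact_force: [0.2, 0.5, 2.6]
opening: 0.157
grasp_force: 49.3
```

Emit:
step_arm(plan="0 0 0.5 1.8 -0.2 0 255;0 0 0.5 1.8 -0.2 0 255;0 0 0.5 1.8 -0.2 0 255")

```text
clock: 9.1
eef_pos: [546.2, -53.2, 73.9]
tcp_rot: [3.141, -0.0, 1.476]
contact_force: [-0.3, 0.3, 1.8]
opening: 0.154
grasp_force: 49.3
```

Emit:
step_arm(plan="0 0 0.3 1.2 -0.1 0 255;0 0 0.3 1.2 -0.1 0 255;0 0 0.3 1.2 -0.1 0 255")

```text
clock: 9.4
eef_pos: [547.2, -53.3, 73.9]
tcp_rot: [-3.141, -0.0, 1.482]
contact_force: [-1.9, 0.7, 2.5]
opening: 0.155
grasp_force: 49.2
```

Emit:
step_arm(plan="0 0 0.3 1.2 -0.1 0 255;0 0 0.3 1.2 -0.1 0 255;0 0 0.3 1.2 -0.1 0 255")

```text
clock: 9.7
eef_pos: [548.8, -53.5, 73.8]
tcp_rot: [3.141, -0.0, 1.487]
contact_force: [-0.4, -0.1, -1.0]
opening: 0.157
grasp_force: 48.8
```

Force dropped to zero at x ≈ 549, so the bar has found the plate slot. Centre by 1 mm and lower gently.

Emit:
step_arm(plan="0 0 0.3 1 -0.1 0 255;0 0 0.3 1 -0.1 -1 255;0 0 0.3 1 -0.1 -2 255;0 0 0.3 1 -0.1 -2 255")

```text
clock: 10.1
eef_pos: [549.5, -53.5, 71.7]
tcp_rot: [-3.142, 0.0, 1.492]
contact_force: [-1.0, -0.2, -1.1]
opening: 0.156
grasp_force: 48.8
```

Emit:
step_arm(plan="0 0 0 0 0 -1 255;0 0 0 0 0 -2 255;0 0 0 0 0 -2 255")

```text
clock: 10.4
eef_pos: [549.4, -53.5, 69.7]
tcp_rot: [-3.141, 0.0, 1.492]
contact_force: [-0.3, 0.1, -0.7]
opening: 0.156
grasp_force: 48.8
```

Emit:
step_arm(plan="0 0 0 0 0 -2 255;0 0 0 0 0 -4 255;0 0 0 0 0 -6 255;0 0 0 0 0 -6 255")

```text
clock: 10.8
eef_pos: [549.2, -53.5, 63.5]
tcp_rot: [-3.141, -0.0, 1.492]
contact_force: [-0.0, 0.5, -1.4]
opening: 0.156
grasp_force: 48.8
```

Emit:
step_arm(plan="0 0 0 0 0 -1 255;0 0 0 0 0 -2 255;0 0 0 0 0 -2 255")

```text
clock: 11.1
eef_pos: [549.4, -53.5, 61.8]
tcp_rot: [-3.141, 0.0, 1.492]
contact_force: [0.1, -0.2, -0.7]
opening: 0.154
grasp_force: 48.8
```

Emit:
step_arm(plan="0 0 0 0 0 -0.5 255;0 0 0 0 0 -1 255;0 0 0 0 0 -1 255")

```text
clock: 11.4
eef_pos: [550.0, -53.6, 61.4]
tcp_rot: [3.14, 0.0, 1.492]
contact_force: [0.1, 0.0, 3.5]
opening: 0.155
grasp_force: 49.5
```

Home: the collar is on the foot with about 4 N. Now the quarter turn.

Emit:
step_arm(plan="0 0 8 0 0 0.4 255;0 0 16 0 0 0.4 255;0 0 24 0 0 0.4 255;0 0 32 0 0 0.4 255;0 0 40 0 0 0.4 255;0 0 48 0 0 0.4 255;0 0 56 0 0 0.4 255;0 0 62 0 0 0.4 255")

```text
clock: 12.2
eef_pos: [549.2, -53.8, 61.4]
tcp_rot: [-3.141, -0.0, 2.58]
contact_force: [-2.2, -1.8, 2.7]
opening: 0.154
grasp_force: 49.3
```

Emit:
step_arm(plan="0 0 8 0 0 0 255;0 0 16 0 0 0 255;0 0 22 0 0 0 255;0 0 22 0 0 0 255")

```text
clock: 12.6
eef_pos: [549.1, -53.7, 61.4]
tcp_rot: [-3.141, -0.001, 2.96]
contact_force: [-1.8, -1.4, 3.8]
opening: 0.152
grasp_force: 49.4
```

Emit:
step_arm(plan="0 0 0 0 0 0 200;0 0 0 0 0 0 150;0 0 0 0 0 0 120;0 0 0 0 0 0 120;0 0 0 0 0 0 120;0 0 0 0 0 0 120")

```text
clock: 13.2
eef_pos: [549.5, -53.5, 61.3]
tcp_rot: [3.142, 0.0, 2.958]
contact_force: [-0.1, 0.3, -0.2]
opening: 0.535
grasp_force: 0.0
```

Emit:
step_arm(plan="0 0 0 0 0 8 120;0 0 0 0 0 25 120;0 0 0 0 0 50 120;0 0 0 0 0 80 120;0 0 0 -45 0 110 120;0 0 0 -90 0 130 120;0 0 0 -130 0 140 120;0 0 0 -130 0 140 120")

```text
clock: 14.0
eef_pos: [414.9, -53.3, 202.7]
tcp_rot: [-3.141, -0.001, 2.958]
contact_force: [-0.3, 1.1, 1.0]
opening: 0.529
grasp_force: 0.0
```

```bash
python3 - <<'E'
from h import *
print(r.sense()["contact_force"])
im,d,K,T=grab("scene"); b,d2,K2,T2=grab("top")
c1=cv2.resize(im[170:260,170:290],(800,600)[0:1]*0 or (400,300),interpolation=cv2.INTER_CUBIC)
c2=cv2.resize(b[165:265,155:305],(400,300),interpolation=cv2.INTER_CUBIC)
save("end.png",np.hstack([c1,c2]))
P=pts(d2,K2,T2);hsv=cv2.cvtColor(b,cv2.COLOR_RGB2HSV)
m=((hsv[...,0]<8)|(hsv[...,0]>172))&(hsv[...,1]>140)&(hsv[...,2]>40)&(d2>0)&(np.hypot(P[...,0]-550,P[...,1]+53)<35)
q=P[m&(P[...,2]>60)]; print(len(q),q[:,2].max(),cv2.minAreaRect(q[:,:2].astype(np.float32)))
E
```

```text
[-0.34716772  1.08397095  0.99563044]
61 79.49636706199453 ((556.78173828125, -52.85692596435547), (13.783117294311523, 26.12763214111328), 78.46138000488281)
```

View pics/end.png

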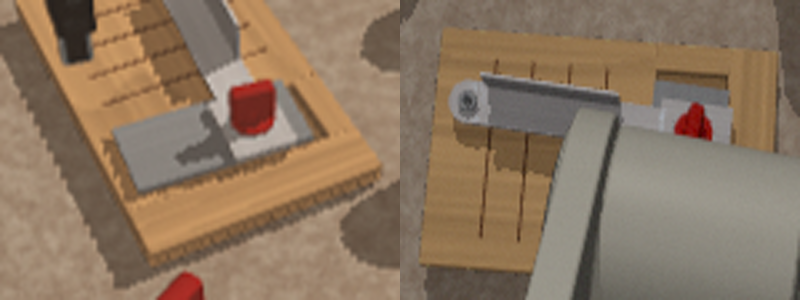

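The picture shows the screw seated on the foot with its wing (252,108 in the left crop) turned across the slot. Its top is at 79.5 mm against an expected 80, so it is home and released.

```bash
python3 -c "
from rig import r
print(r.sign_off())"
```

```text
the job is handed in; nothing more can be done
None
```

The thumbscrew is through both slots, pushed home and turned about 84° from the slots, then released; the job was handed in at about 14 s with no verdict shown, and the four bystanders were never approached, though I did not re-measure them.

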